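Tip the kindling into the lower tier

TASK

Put the loose kindling offcuts away in the caddy's lower tier: lift the tier's flap right back so that it stays open and put every offcut lying on the shelf into the upright skip, then, with all of them in the skip and the flap open, push the skip over past its balance point so that it dumps them into the tier. Ease the empty skip back fully upright, keeping hold of it so that it never drops or slams back, and shut the flap flat over the kindling. Leave everything else on the shelf where it is.

Things in the scene. Friction and masses are not known exactly. Their poses are not given: they have to be found in the camera images.
- caddy: Kindling caddy, fixed to the shelf: a dark timber plinth carrying an aluminium tipping skip, with a plywood box (the lower tier, closed by a hinged flap) beside it. Origin on the shelf surface directly below the skip's hinge axis; its x axis points away from the robot (turned at most 0.15 rad), y to the robot's left, z up. The skip stands on the +y side, the lower tier on the -y side; the skip tips towards -y. The plinth is 160 mm in x, from y = 5 to 135 mm, 143 mm high.
- skip (a joint): Angle of the tipping skip: 0 upright (mouth up, held there by its own weight against a stop), 1.8 fully dumped (mouth towards caddy -y and down). Hinge axis along caddy x through point skip_hinge. It is over-centre: the balance point lies near 1.1 rad when empty (a little less when loaded); short of it the skip falls back to 0, past it the skip falls on to 1.8 by itself, and in either direction it drops quickly if not held. Tipping needs about 4 N at the bar, loaded.
- skip_hinge (a point): Middle of the skip's hinge axis, at its lower front edge, 150 mm above the shelf. Does not move.
- skip_bar (a point): Middle of the skip's handle: a round bar 12 mm in diameter, 120 mm long, parallel to the hinge axis, on two thin arms at its ends above the skip's rear wall. With the skip upright it is 140 mm in caddy +y and 115 mm up from skip_hinge (radius 181 mm) and it turns with the skip over the top; it can be pinched from above at any skip angle with the fingers closing along caddy y, and it turns between the fingers. Its gap to the rear wall's rim is 45 mm.
- skip_floor (a point): Centre of the skip's inside floor (moves with the skip; when upright its axes are parallel to the caddy's: 70 mm in +y and 4 mm up from skip_hinge). Inside the skip is 162 mm in x; the floor is 135 mm in y; side and rear walls stand 66 mm above the floor; the front (-y) wall slopes outward from the hinge as a lip, to 65 mm in front of it and 55 mm up. Mass 0.55 kg.
- flap (a joint): Angle of the flap over the lower tier: 0 shut (level), 1.6 fully lifted, just past vertical, where it stays by itself; let go well short of vertical it falls shut. Hinge axis along caddy y, on the tier's far (+x) side.
- flap_hinge (a point): Middle of the flap's hinge axis: 95 mm in caddy +x, -120 mm in y and 100 mm up from the caddy's origin. Does not move.
- flap_bar (a point): Middle of the flap's handle: a round bar 12 mm in diameter, 100 mm long, along caddy y, at the flap's near (-x) edge. With the flap shut it is 190 mm in caddy -x and 34 mm up from flap_hinge (27 mm above the flap's top face), and it swings up and over with the flap. Can be pinched from above at any angle with the fingers closing along caddy x.
- tier_floor (a point): Centre of the lower tier's inside floor, -120 mm in y and 6 mm up from the caddy's origin, axes as the caddy's. Inside, the tier is 183 mm in x and 168 mm in y; its walls are 6 mm thick and reach 94 mm above this floor, and a back board on its -y side reaches 184 mm.
- offcut1_c (a point): Centre (half-way up) of a kindling offcut: a short rectangular timber block 84 mm long (its x axis) x 34 mm wide (y) x 32 mm high (z), about 60 g, lying on the shelf at the start. Two to four offcuts are present; the value is None for an absent one.
- offcut2_c (a point): Centre (half-way up) of a kindling offcut: a short rectangular timber block 84 mm long (its x axis) x 34 mm wide (y) x 32 mm high (z), about 60 g, lying on the shelf at the start. Two to four offcuts are present; the value is None for an absent one.
- offcut3_c (a point): Centre (half-way up) of a kindling offcut: a short rectangular timber block 84 mm long (its x axis) x 34 mm wide (y) x 32 mm high (z), about 60 g, lying on the shelf at the start. Two to four offcuts are present; the value is None for an absent one.
- offcut4_c (a point): Centre (half-way up) of a kindling offcut: a short rectangular timber block 84 mm long (its x axis) x 34 mm wide (y) x 32 mm high (z), about 60 g, lying on the shelf at the start. Two to four offcuts are present; the value is None for an absent one.
- cloche: Bystander, loose, to be left alone: glass cloche on a round wooden base, 150 mm across, 185 mm tall; origin at the centre of its underside
- ceramic_box: Bystander, loose, to be left alone: closed white flip-top ceramic box with a brass hinge, 84 x 124 x 59 mm; origin at the centre of its underside
- tonearm_rest: Bystander, loose, to be left alone: chrome tonearm rest: 44 mm round foot, thin post with a small cradle, 65 mm tall; origin at the centre of its underside
- adapter: Bystander, loose, to be left alone: red plastic record adapter, a disc 46 mm across and 10 mm thick; origin at the centre of its underside
- opener: Bystander, loose, to be left alone: flat steel bottle opener, 129 mm long, 6 mm thick, ring end 38 mm across; origin under the middle of its length, its x axis along its length
- candle_jar: Bystander, loose, to be left alone: amber glass candle jar with a wooden lid, 76 mm across, 90 mm tall; origin at the centre of its underside

How it is judged:
By the outcome, as a careful person would: the job done as asked, in the order asked, and still so for the second after the job is handed in, with the robot touching nothing.
Of offcut1, offcut2, offcut3, offcut4 only 2 to 4 are there at a start; the rules pass over those that are not, and their reading is None.
At some moment in a run one of offcut1, offcut2, offcut3, offcut4 may be knocked a few centimetres aside while the robot is not near it.
It also fails if it takes over 210 s, if anything falls off the work surface, if the arm or the gripper's body presses on something with over 40 N, if the wrist force passes 120 N, or if a joint passes its speed limit or range.

ROBOT

A 6-joint arm with a two-finger parallel gripper is mounted at the origin on the work surface. World frame = base frame: x ahead of the robot, y to its left, z up, the work surface at z = 0. Lengths are in mm, angles in degrees, forces in N, time in s.
With the tool pointing down it reaches from about 300 to 850 mm from the base axis. Payload 4.2 kg.
Tool frame: the origin (TCP) lies on the front face of the gripper's body, between the roots of the fingers; the fingertips stand 78 mm ahead of it and the grasp point (between the pads) lies 60 mm ahead of it; x points along the fingers, y is the direction in which the jaws open and shut, and the axes are right-handed (so a half turn about x gives the same grasp; the last joint's range is limited). The gripper opens to 91 mm and grips with 3 to 60 N. Pads are 32 mm wide; open, the fingers measure 118 mm over their backs; the gripper's body (76 mm by 178 mm) begins 60 mm behind the grasp point.
Start: joints at [-75.86, 18.312, 89.639, -0, 72.044, -1.146], TCP at [151.597, -554.665, 292.276] pointing down, gripper open.
Joint ranges: [-177.97, 177.97], [-48.28, 115.42], [12.27, 149.76], [-77.06, 257.06], [2.81, 150.46], [-146.56, 146.56]. Speed limits (degrees/s): [147.25, 147.25, 180, 180, 180, 180].

INTERFACE

Orientations are given as [roll, pitch, yaw] about the fixed x, y, z axes, in that order (R = Rz(yaw) Ry(pitch) Rx(roll)).
In Python, from workcell import status, viewer, env gives the robot as it stands. The module is installed in compiled form; this text tells all that it offers.
- The arm moves only by the tool move_arm, never from a script. Its argument "moves" is a list of rows, each a list of 3 entries, a list of its own where there are three numbers: the shift along the tool's x, y, z in cm, then the turn about the tool's x in rad, then the gripper's target within -1 to 1 (fully open at 1, half-way at 0, shut at -1). A call has 1 to 20 rows; each row is the pose to reach, as a shift and turn from the pose commanded when the call began, along the tool's axes at that moment; what a row does not reach only later rows make up. A row lasts 1/8 s, in which the tool goes at most 62.5 mm and 10.7 degrees, less where a joint would pass 70% of its speed; a pose out of reach is approached as far as the arm can. A call with a gripper value outside its range is refused whole. The fingers move at their own pace and stop on an object; "force" is the grip in N (left out, the last holds). Time passes only in rows, so rows that repeat a pose let the fingers close. It gives the time, the measured TCP pose, the force and the opening at its end, in the units of the state.
- status.state(): the state, without advancing time (a new reading comes with each control period).
- viewer.grab_frame(name): name is "scene" or "top" or "wrist"; returns the picture (480x640x3 uint8, red, green, blue); there is no depth.
- viewer.get_calibration(name): a dict with "camera_matrix" (3x3 intrinsics, pixels), "eye" and "rotation" of the camera in the world. Camera axes: x right, y down, z forward; pixel columns grow to the right and rows downward; lengths in mm; the calibration is good to about 2 mm. A picture is of the moment at which its call begins: read the wrist's pose just before it. get_calibration takes no time and is no camera call; for the wrist camera it gives the pose at the moment of the call.
- env.job_done(): hands the job in, once; it reports no verdict.
The state is a dict: "time_s": time; "qpos": joint angles; "qvel": joint speeds; "effort": joint torques, N m; "ee_pos": TCP position; "ee_rot": TCP orientation; "force": force on the tool from outside, world axes, zero at the start; "torque": the same for the moment, N m; "gripper_width": finger opening in mm.
Only numpy, scipy, OpenCV 4.12 (cv2) and the standard library are available. Lean on these libraries where they do the work, as an engineer would, in place of code of your own. Each camera call takes 0.05 s, during which the arm holds its last target.

## Working session

There is one attempt and no reset: what is moved stays moved. The work goes in short steps, Python scripts to look and compute and a tool call to move; the robot and the scene stay as the last step left them, time stands still between calls to the robot, and variables do not carry over. Pictures are saved under pics/ and viewed, and the job is handed in when it is done.

Besides the shell and the picture viewer there is one more tool, called after ">>>" as name(argument=value, ...) on one line, values as JSON. move_arm: Moves the arm, as the interface text tells. Its arguments: {"type":"object","properties":{"moves":{"type":"array","items":{"type":"array"}},"force":{"type":"number"}},"required":["moves"]}

```bash
mkdir -p pics; ls; python3 - <<'E'
from workcell import status, viewer, env
import cv2
print(status.state())
for n in ["scene","top","wrist"]:
    c=viewer.get_calibration(n);print(n,c)
    cv2.imwrite(f"pics/{n}0.png",viewer.grab_frame(n)[:,:,::-1])
E
```

```text
pics
{'time_s': 0.0, 'qpos': array([-7.58602432e+01,  1.83511116e+01,  8.97061016e+01, -1.64388984e-04,
        7.20433269e+01, -1.14531879e+00]), 'qvel': array([-0.03245316,  0.0327037 , -0.01227435, -0.06237384, -0.01362439,
       -0.05687161]), 'effort': array([-6.85918531e-04, -4.12465131e+01, -2.31970382e+01,  7.26385647e-02,
        4.55761829e-02, -1.56778574e-04]), 'ee_pos': array([ 151.49940431, -554.30527174,  291.42752783]), 'ee_rot': array([-91.05625099,  89.89945969, 104.22887541]), 'force': array([-0.11317892,  0.62228646, -0.06945195]), 'torque': array([ 0.0704122 , -0.02698796, -0.01007609]), 'gripper_width': 90.87171201348728}
scene {'camera_matrix': array([[571.10080053,   0.        , 311.10044775],
       [  0.        , 571.10080053, 239.47696139],
       [  0.        ,   0.        ,   1.        ]]), 'eye': array([1184.78131502,  525.11022798,  898.93400325]), 'rotation': array([-133.09123339,   -0.33295936,  128.61871168])}
top {'camera_matrix': array([[438.1081222 ,   0.        , 321.97350434],
       [  0.        , 438.1081222 , 235.34331796],
       [  0.        ,   0.        ,   1.        ]]), 'eye': array([537.86126124,  29.55073467, 987.84683698]), 'rotation': array([-1.77043987e+02,  1.92218207e-02, -8.98620337e+01])}
wrist {'camera_matrix': array([[383.03370241,   0.        , 319.82192763],
       [  0.        , 383.03370241, 246.16397316],
       [  0.        ,   0.        ,   1.        ]]), 'eye': array([ 223.75226451, -535.23813396,  383.68509412]), 'rotation': array([ 1.64759001e+02,  8.37939933e-02, -7.46586063e+01])}
```

View pics/scene0.png

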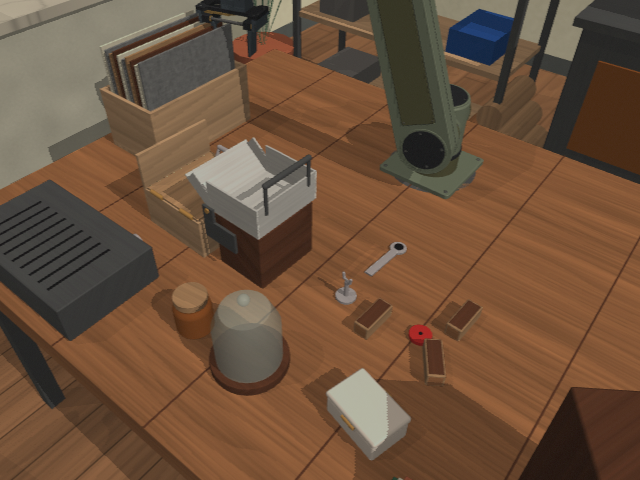

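View pics/top0.png

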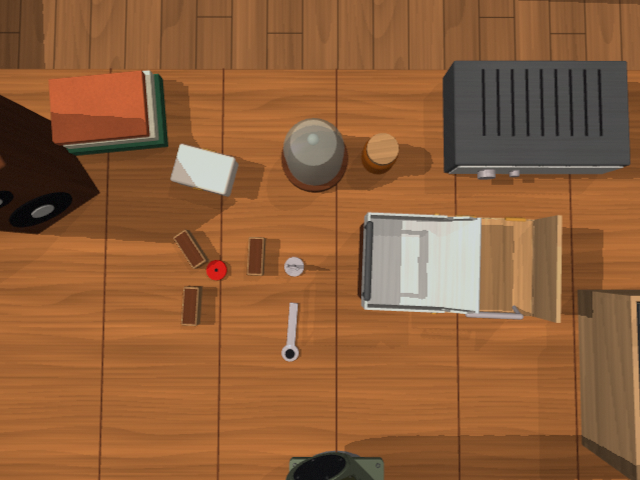

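View pics/wrist0.png

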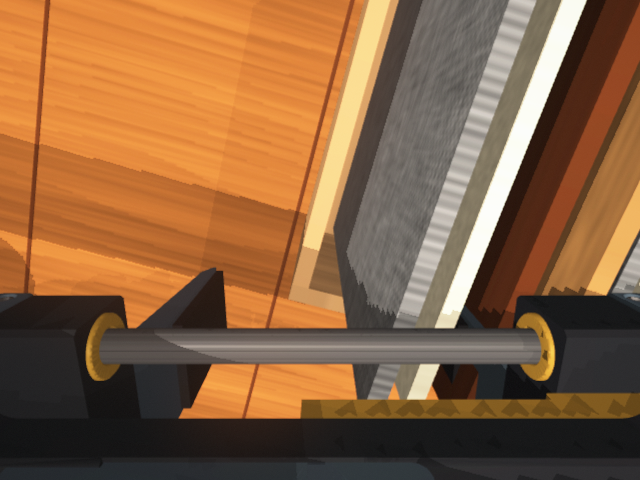

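```bash
python3 - <<'E'
import cv2
a=cv2.imread('pics/top0.png');b=cv2.imread('pics/scene0.png')
cv2.imwrite('pics/t1.png',cv2.resize(a[195:335,345:575],None,fx=3.4,fy=3.4,interpolation=2))
cv2.imwrite('pics/t2.png',cv2.resize(a[220:370,160:320],None,fx=4,fy=4,interpolation=2))
cv2.imwrite('pics/s1.png',cv2.resize(b[110:290,125:325],None,fx=3.3,fy=3.3,interpolation=2))
E
```

```text
(no output)
```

View pics/t1.png

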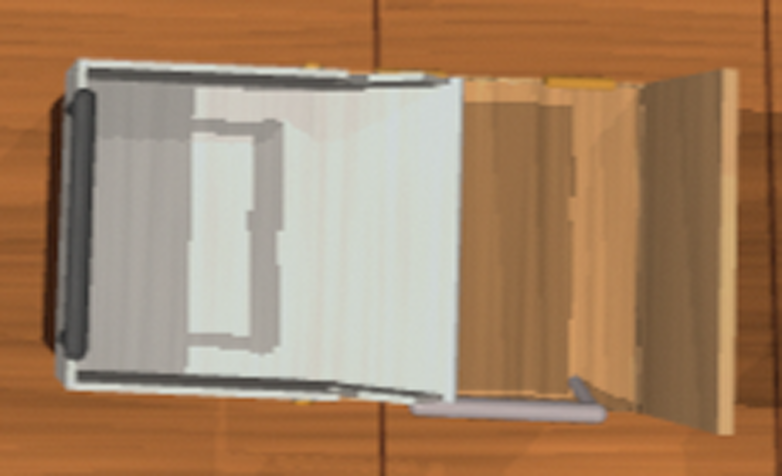

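View pics/t2.png

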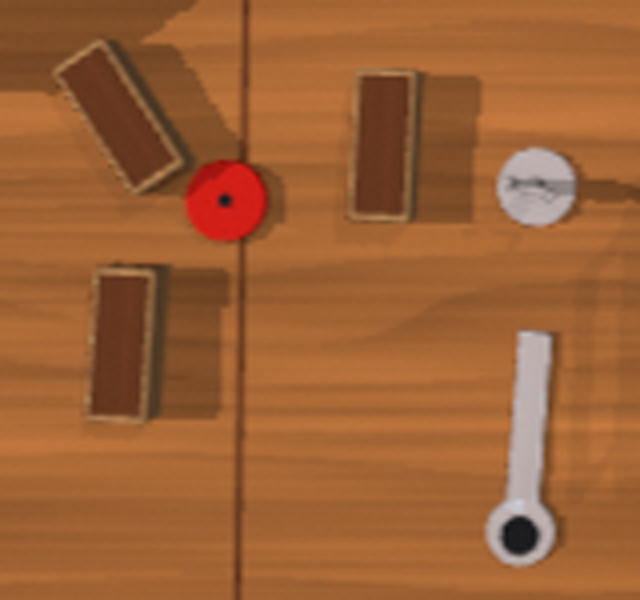

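View pics/s1.png

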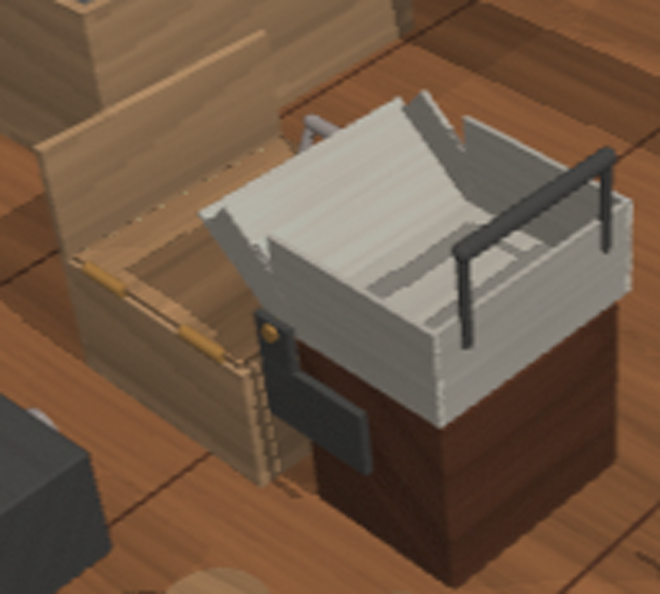

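```bash
cat > h.py <<'E'
from workcell import status, viewer, env
import numpy as np, cv2
from scipy.spatial.transform import Rotation as Rn
def R(r): return Rn.from_euler('xyz',r,degrees=True).as_matrix()
def ray(c,uv):
    K=c['camera_matrix'];d=R(c['rotation'])@np.linalg.solve(K,[uv[0],uv[1],1]);return np.array(c['eye'],float),d
def onz(c,uv,z):
    e,d=ray(c,uv);return e+d*(z-e[2])/d[2]
def proj(c,P):
    p=c['camera_matrix']@(R(c['rotation']).T@(np.array(P)-c['eye']));return p[:2]/p[2]
def tri(c1,u1,c2,u2):
    e1,d1=ray(c1,u1);e2,d2=ray(c2,u2)
    s=np.linalg.lstsq(np.c_[d1,-d2],e2-e1,rcond=None)[0]
    a,b=e1+s[0]*d1,e2+s[1]*d2;return (a+b)/2,np.linalg.norm(a-b)
def blocks(img,c,lo=(150,200),hi=(300,340)):
    hsv=cv2.cvtColor(img,cv2.COLOR_RGB2HSV)
    return hsv
def go(P,yaw=None):
    "print the tool shift in cm from current commanded ~ measured pose to bring GRASP POINT to P; yaw=world angle (deg) of jaw axis"
    s=status.state();M=R(s['ee_rot']);g=s['ee_pos']+60*M[:,0]
    d=M.T@(np.array(P)-g)/10
    out=0
    if yaw is not None:
        cur=np.degrees(np.arctan2(M[1,1],M[0,1]))
        # turn about tool x (down): +turn rotates world yaw negatively
        t=-((yaw-cur+90)%180-90); out=np.radians(t)
    print('t',round(s['time_s'],2),'grasp',g.round(1),'shift',d.round(2),'turn',round(out,3),'w',round(s['gripper_width'],1),'F',s['force'].round(1),'q6',s['qpos'][5].round(1))
E
python3 - <<'E'
from h import *
ct,cs=viewer.get_calibration('top'),viewer.get_calibration('scene')
M=R(status.state()['ee_rot']);print(M.round(3))
# zoom coords -> full
Z=lambda x,y:(345+x/3.4,195+y/3.4); S=lambda x,y:(125+x/3.3,110+y/3.3)
print('skipbar far',tri(ct,Z(85,92),cs,S(463,248)),onz(ct,Z(85,92),265))
print('skipbar near',tri(ct,Z(76,352),cs,S(606,160)),onz(ct,Z(76,352),265))
print('flapbar ends',onz(ct,Z(413,409),134),onz(ct,Z(605,413),134))
print('lip',onz(ct,Z(462,78),205),onz(ct,Z(455,402),205))
# blocks
img=cv2.cvtColor(cv2.imread('pics/top0.png'),cv2.COLOR_BGR2HSV)
print(img[256,256],img[256,230],img[306,190],img[250,190])
m=((img[...,2]<135)&(img[...,1]>100)).astype(np.uint8)
m[:225]=0;m[335:]=0;m[:,:165]=0;m[:,280:]=0
cv2.imwrite('pics/m.png',m*255)
for k in cv2.findContours(m,0,1)[0]:
    if cv2.contourArea(k)>100:
        r=cv2.minAreaRect(k);print(r,onz(ct,r[0],32).round(1))
E
```

```text
[[-0.     0.264 -0.965]
 [ 0.001 -0.965 -0.264]
 [-1.    -0.001 -0.   ]]
skipbar far (array([596.15960393, -47.95116527, 267.77789538]), np.float64(3.2110711611420153)) [597.3874018  -49.53099945 265.        ]
skipbar near (array([471.25173432, -45.73581262, 258.60556012]), np.float64(0.7455695216751493)) [471.61095352 -44.78227279 265.        ]
flapbar ends [ 427.86023856 -249.75683129  134.        ] [ 425.8720756  -358.85561442  134.        ]
lip [ 610.20483604 -254.89233511  205.        ] [ 440.68155243 -248.48088866  205.        ]
[ 11 179 104] [ 13 175 166] [ 10 177 104] [ 10 177 101]
((199.37940979003906, 305.067626953125), (33.59306716918945, 38.424949645996094), 4.39870548248291) [435.3 295.3  32. ]
((263.37744140625, 256.4610900878906), (29.380172729492188, 37.177459716796875), 3.5763344764709473) [540.8 157.6  32. ]
((202.715087890625, 277.2576904296875), (118.25753021240234, 58.128196716308594), 77.6192398071289) [495.4 289.1  32. ]
```

View pics/m.png

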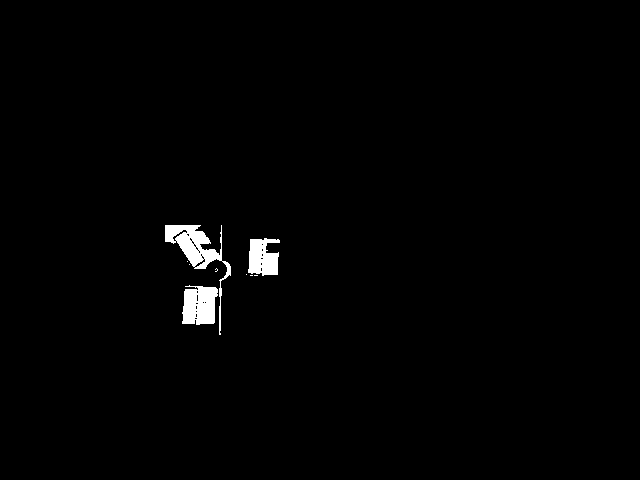

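```bash
python3 - <<'E'
from h import *
go((428.5,-308.5,134),-2)
go((428.5,-308.5,220),-2)
E
```

```text
t 0.15 grasp [ 151.5 -554.3  231.6] shift [  9.79 -16.4  -33.2 ] turn -1.269 w 91.1 F [ 0.5 -0.4  0.1] q6 -1.1
t 0.15 grasp [ 151.5 -554.3  231.6] shift [  1.19 -16.41 -33.2 ] turn -1.269 w 91.1 F [ 0.5 -0.4  0.1] q6 -1.1
```

>>> move_arm(moves=[[[-5,0,0],0,0],[[-5,-16.4,-33.2],-1.269,0],[[-5,-16.4,-33.2],-1.269,0],[[-5,-16.4,-33.2],-1.269,0],[[-5,-16.4,-33.2],-1.269,0],[[-5,-16.4,-33.2],-1.269,0],[[-5,-16.4,-33.2],-1.269,0],[[-5,-16.4,-33.2],-1.269,0],[[-5,-16.4,-33.2],-1.269,0],[[1.2,-16.4,-33.2],-1.269,0],[[1.2,-16.4,-33.2],-1.269,0],[[1.2,-16.4,-33.2],-1.269,0]], force=20)

```text
time_s: 1.65
ee_pos: [429.1, -310.0, 282.0]
ee_rot: [53.8, 89.8, -38.4]
force: [0.7, -0.6, 0.2]
gripper_width: 45.7
```

```bash
python3 - <<'E'
from h import *
go((428.5,-308.5,134),-2)
cv2.imwrite("pics/w1.png",viewer.grab_frame("wrist")[:,:,::-1])
E
```

```text
t 1.65 grasp [ 429.2 -310.2  222. ] shift [ 8.8  -0.1  -0.18] turn -0.002 w 45.7 F [ 0.7 -0.6  0.2] q6 -35.0
```

View pics/w1.png

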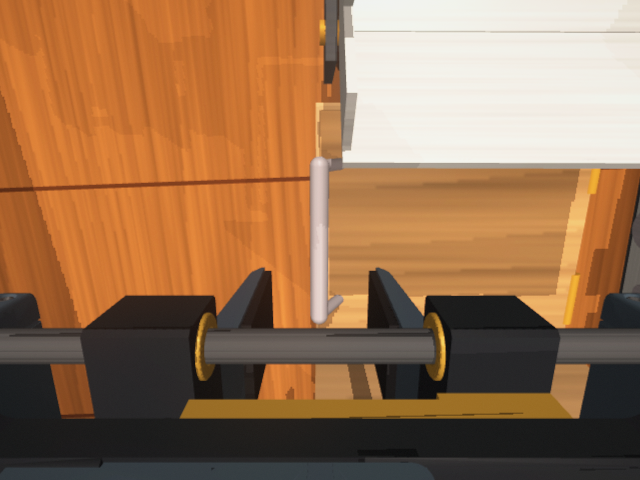

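```bash
python3 - <<'E'
from h import *
c=viewer.get_calibration('wrist')
print(onz(c,(318.5,160),134),onz(c,(319.5,320),134), onz(c,(350,165),205),onz(c,(600,167),205))
c=viewer.get_calibration('wrist'); print(proj(c,(428.5,-308.5,134)))
E
```

```text
[ 432.19911957 -247.58849656  134.        ] [ 428.93145663 -355.16421078  134.        ] [ 445.77423263 -246.73844167  205.        ] [ 554.83666208 -251.54133743  205.        ]
[316.27834184 255.18507008]
```

>>> move_arm(moves=[[[5,0.1,0],0,0],[[8.5,0.1,0],0,0],[[8.5,0.1,0],0,0],[[8.5,0.1,0],0,-1],[[8.5,0.1,0],0,-1],[[8.5,0.1,0],0,-1],[[8.5,0.1,0],0,-1],[[8.5,0.1,0],0,-1]], force=15)

```text
time_s: 2.7
ee_pos: [428.9, -309.2, 196.1]
ee_rot: [-58.6, 89.9, -150.6]
force: [-4.2, -0.8, 6.3]
gripper_width: 11.2
```

```bash
python3 - <<'E'
from h import *
go((428.5,-308.5,134),-2)
s=status.state();M=R(s['ee_rot']);g=s['ee_pos']+60*M[:,0]
for a in np.arange(0,96,8).tolist()+[92]:
    t=np.radians(a+10.14); p=193*np.array([-np.cos(t),np.sin(t)])-np.array([-190,34])
    print(a, 'x',(-p[1]/10).round(1),'y',(p[0]/10).round(1))
E
```

```text
t 2.7 grasp [ 428.8 -309.2  136.1] shift [ 0.21 -0.04 -0.07] turn 0.0 w 11.2 F [-4.2 -0.8  6.3] q6 -34.9
0 x 0.0 y 0.0
8 x -2.6 y 0.7
16 x -5.1 y 1.7
24 x -7.4 y 3.0
32 x -9.5 y 4.7
40 x -11.4 y 6.6
48 x -13.0 y 8.8
56 x -14.3 y 11.2
64 x -15.2 y 13.7
72 x -15.7 y 16.4
80 x -15.9 y 19.0
88 x -15.7 y 21.7
92 x -15.5 y 23.1
```

>>> move_arm(moves=[[[-1.3,0.3,0],0,-1],[[-2.6,0.7,0],0,-1],[[-5.1,1.7,0],0,-1],[[-7.4,3.0,0],0,-1],[[-9.5,4.7,0],0,-1],[[-11.4,6.6,0],0,-1],[[-13.0,8.8,0],0,-1],[[-14.3,11.2,0],0,-1],[[-15.2,13.7,0],0,-1],[[-15.7,16.4,0],0,-1],[[-15.9,19.0,0],0,-1],[[-15.7,21.7,0],0,-1],[[-15.5,22.9,0],0,-1],[[-15.5,22.9,0],0,-1],[[-15.5,22.9,0],0,-1]])

```text
time_s: 4.58
ee_pos: [658.1, -317.6, 351.7]
ee_rot: [34.7, 89.9, -57.3]
force: [-1.9, -3.4, 4.9]
gripper_width: 11.6
```

```bash
python3 - <<'E'
from h import *
go((428.5,-308.5,134),-2)
for n in ["scene"]: cv2.imwrite(f"pics/{n}2.png",viewer.grab_frame(n)[:,:,::-1])
E
```

```text
t 4.58 grasp [ 658.2 -317.7  291.7] shift [ 15.74 -23.01  -0.14] turn -0.001 w 11.6 F [-1.9 -3.4  4.9] q6 -24.6
```

View pics/scene2.png

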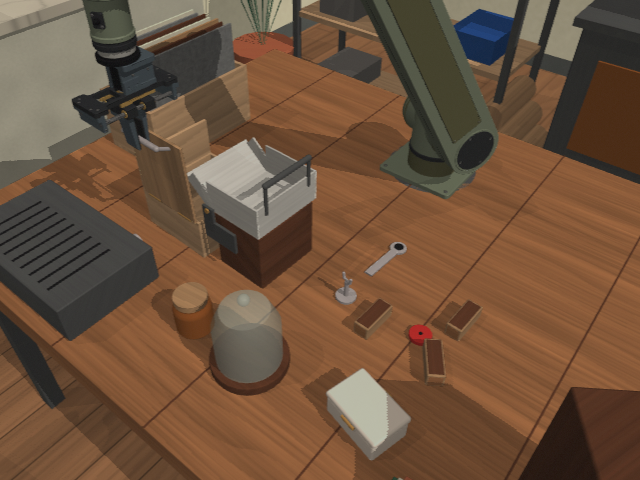

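>>> move_arm(moves=[[[0,0.1,0],0,-0.55],[[0,0.1,0],0,-0.55],[[0,0.1,0],0,-0.55],[[-5,0.1,0],0,-0.55],[[-10,0,0],0,-0.55],[[-10,0,0],0,0.2]])

```text
time_s: 5.38
ee_pos: [658.9, -316.8, 455.6]
ee_rot: [68.5, 89.4, -23.5]
force: [0.6, 0.1, -0.4]
gripper_width: 27.8
```

```bash
cat >> h.py <<'E'
def findblocks(lo=(0,0),name='x'):
    img=viewer.grab_frame('top');c=viewer.get_calibration('top');cv2.imwrite(f'pics/{name}.png',img[:,:,::-1])
    h=cv2.cvtColor(img,cv2.COLOR_RGB2HSV).astype(int)
    return img,h,c
E
python3 - <<'E'
from h import *
go((428.5,-308.5,134),-2)
im,h,c=findblocks(name='top3')
for p in [(256,256),(190,306),(190,250)]: print(h[p[1]-3:p[1]+4,p[0]-2:p[0]+3].reshape(-1,3).mean(0))
for p in [(270,256),(208,306)]: print('shadow',h[p[1]-3:p[1]+4,p[0]-2:p[0]+3].reshape(-1,3).mean(0), im[p[1],p[0]])
print(im[256,256],im[306,190])
cv2.imwrite('pics/t3.png',cv2.resize(im[220:340,160:320,::-1],None,fx=5,fy=5,interpolation=0))
E
```

```text
t 5.38 grasp [ 659.4 -317.   395.6] shift [ 25.95 -23.35  -0.15] turn 0.0 w 27.8 F [ 0.6  0.1 -0.4] q6 -24.6
[ 10.02857143 176.62857143 105.51428571]
[ 10.11428571 177.82857143 105.02857143]
[ 10.22857143 177.62857143 104.74285714]
shadow [ 12.97142857 173.57142857 128.4       ] [124  74  38]
shadow [ 12.97142857 174.42857143 128.51428571] [123  76  39]
[107  57  33] [106  57  33]
```

View pics/t3.png

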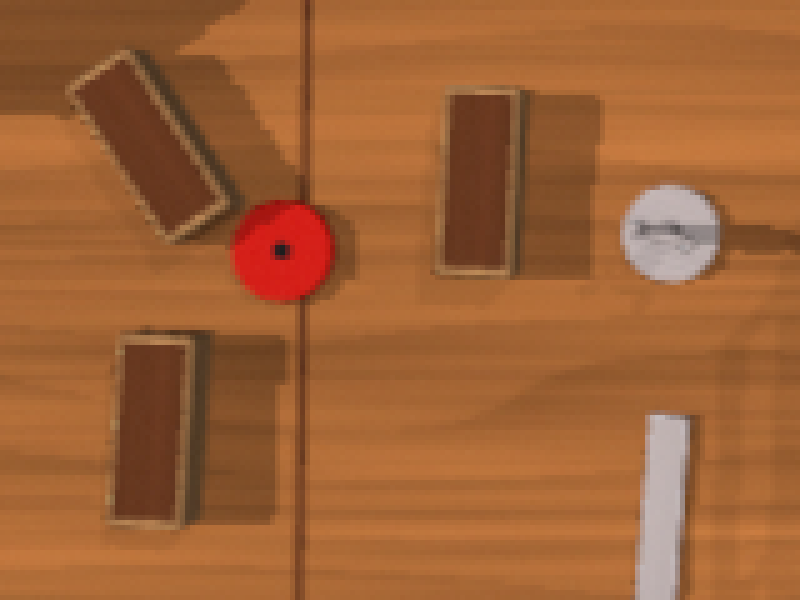

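View pics/top3.png

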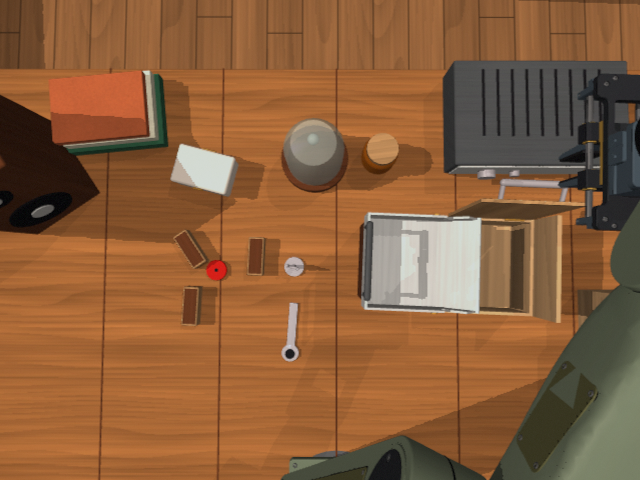

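```bash
cat >> h.py <<'E'
def blk(name,show=True):
    im,h,c=findblocks(name=name)
    m=((abs(h[...,0]-10)<2)&(h[...,2]<118)&(h[...,2]>92)&(h[...,1]>160)).astype(np.uint8)
    m=cv2.morphologyEx(m,cv2.MORPH_OPEN,np.ones((3,3),np.uint8))
    for k in cv2.findContours(m,0,1)[0]:
        a=cv2.contourArea(k)
        if 150<a<700:
            r=cv2.minAreaRect(k);b=np.array([onz(c,p,32)[:2] for p in cv2.boxPoints(r)])
            e1,e2=b[1]-b[0],b[2]-b[1]
            l,w=(e1,e2) if np.linalg.norm(e1)>np.linalg.norm(e2) else (e2,e1)
            if b[0][1]<-150 or np.linalg.norm(w)>40: continue
            print('block',b.mean(0).round(1),'L',np.linalg.norm(l).round(),'W',np.linalg.norm(w).round(),'jaw',(np.degrees(np.arctan2(w[1],w[0]))%180).round(1),'px',np.round(r[0]))
E
python3 - <<'E'
from h import *
blk('top4')
c=viewer.get_calibration('top');print('adapter',onz(c,(216,270),10))
go((0,0,0))
E
```

```text
block [433.8 317.1] L 74.0 W 25.0 jaw 86.3 px [189. 306.]
block [543.  175.9] L 73.0 W 25.0 jaw 87.5 px [255. 255.]
block [557.4 320.7] L 73.0 W 25.0 jaw 123.5 px [189. 249.]
block [706.9  74.4] L 105.0 W 28.0 jaw 152.8 px [302. 181.]
adapter [510.54077045 265.71472804  10.        ]
t 5.47 grasp [ 658.6 -316.7  390.1] shift [ 38.99 -66.94 -29.36] turn 0 w 35.7 F [ 0.3  0.2 -1.6] q6 -24.6
```

```bash
python3 - <<'E'
from h import *
go((543,175.9,150),87.5)
E
```

```text
t 5.47 grasp [ 658.6 -316.7  390.1] shift [ 24.02 -13.27 -48.83] turn -1.562 w 35.7 F [ 0.3  0.2 -1.6] q6 -24.6
```

>>> move_arm(moves=[[[0,-13.3,-48.8],-1.562,0.32],[[0,-13.3,-48.8],-1.562,0.32],[[0,-13.3,-48.8],-1.562,0.32],[[0,-13.3,-48.8],-1.562,0.32],[[0,-13.3,-48.8],-1.562,0.32],[[0,-13.3,-48.8],-1.562,0.32],[[0,-13.3,-48.8],-1.562,0.32],[[0,-13.3,-48.8],-1.562,0.32],[[0,-13.3,-48.8],-1.562,0.32],[[0,-13.3,-48.8],-1.562,0.32],[[24,-13.3,-48.8],-1.562,0.32],[[24,-13.3,-48.8],-1.562,0.32],[[24,-13.3,-48.8],-1.562,0.32],[[24,-13.3,-48.8],-1.562,0.32],[[24,-13.3,-48.8],-1.562,0.32],[[24,-13.3,-48.8],-1.562,0.32]])

```text
time_s: 7.48
ee_pos: [543.8, 175.1, 211.9]
ee_rot: [16.8, 89.8, 14.2]
force: [0.8, 0.1, 0.8]
gripper_width: 60.1
```

```bash
python3 - <<'E'
from h import *
go((543,175.9,21),87.5)
cv2.imwrite("pics/w5.png",viewer.grab_frame("wrist")[:,:,::-1])
c=viewer.get_calibration('wrist');print(proj(c,(543,175.9,32)))
E
```

```text
t 7.47 grasp [544.  175.1 151.9] shift [13.09  0.07 -0.13] turn -0.002 w 60.1 F [0.8 0.1 0.8] q6 -70.7
[320.50415425 242.35537624]
```

View pics/w5.png

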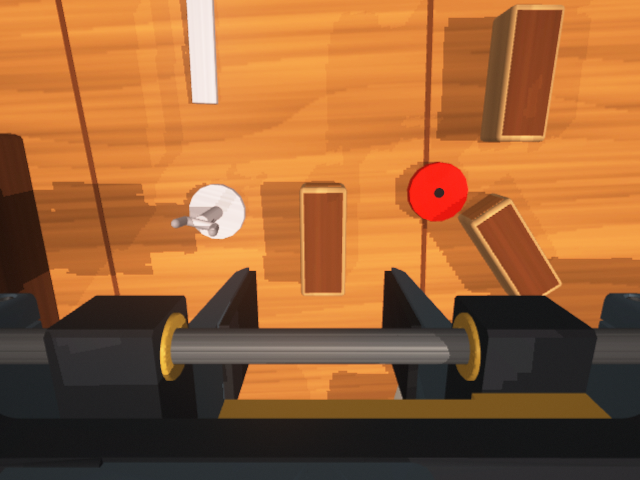

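>>> move_arm(moves=[[[5,0.05,-0.1],0,0.32],[[10,0.05,-0.1],0,0.32],[[13.1,0.05,-0.1],0,0.32],[[13.1,0.05,-0.1],0,0.32],[[13.1,0.05,-0.1],0,-1],[[13.1,0.05,-0.1],0,-1],[[13.1,0.05,-0.1],0,-1],[[13.1,0.05,-0.1],0,-1],[[13.1,0.05,-0.1],0,-1],[[8,0.05,-0.1],0,-1],[[2,0.05,-0.1],0,-1],[[-4,0.05,-0.1],0,-1],[[-10,0.05,-0.1],0,-1],[[-16,0.05,-0.1],0,-1],[[-18,0.05,-0.1],0,-1],[[-18,0.05,-0.1],0,-1]], force=20)

```text
time_s: 9.52
ee_pos: [541.9, 176.0, 391.5]
ee_rot: [17.3, 89.8, 14.8]
force: [-0.4, -0.5, -0.3]
gripper_width: 34.0
```

```bash
cat >> h.py <<'E'
O=np.array([529,-185.5,0]);yw=np.radians(-1.9)
def L(x,y,z): return O+np.array([x*np.cos(yw)-y*np.sin(yw),x*np.sin(yw)+y*np.cos(yw),z])
E
python3 - <<'E'
from h import *
go(L(-38,66,340),-2)
E
```

```text
t 9.53 grasp [542.1 176.  331.5] shift [ -0.89 -29.61  -3.59] turn 1.562 w 34.0 F [-0.4 -0.5 -0.3] q6 -70.7
```

>>> move_arm(moves=[[[-0.9,-29.6,-3.6],1.562,-1],[[-0.9,-29.6,-3.6],1.562,-1],[[-0.9,-29.6,-3.6],1.562,-1],[[-0.9,-29.6,-3.6],1.562,-1],[[-0.9,-29.6,-3.6],1.562,-1],[[-0.9,-29.6,-3.6],1.562,-1],[[-0.9,-29.6,-3.6],1.562,-1],[[-0.9,-29.6,-3.6],1.562,-1],[[-0.9,-29.6,-3.6],1.562,-1],[[-0.9,-29.6,-3.6],1.562,-1],[[-0.9,-29.6,-3.6],1.562,-1]])

```text
time_s: 10.9
ee_pos: [492.5, -118.1, 398.1]
ee_rot: [-100.1, 89.9, 167.9]
force: [0.0, 0.7, 0.2]
gripper_width: 33.8
```

```bash
python3 - <<'E'
from h import *
go(L(-38,66,183),-2)
cv2.imwrite("pics/w6.png",viewer.grab_frame("wrist")[:,:,::-1])
E
```

```text
t 10.9 grasp [ 492.4 -118.1  338.1] shift [15.51  0.12  0.02] turn 0.001 w 33.8 F [0.  0.7 0.2] q6 -12.8
```

View pics/w6.png

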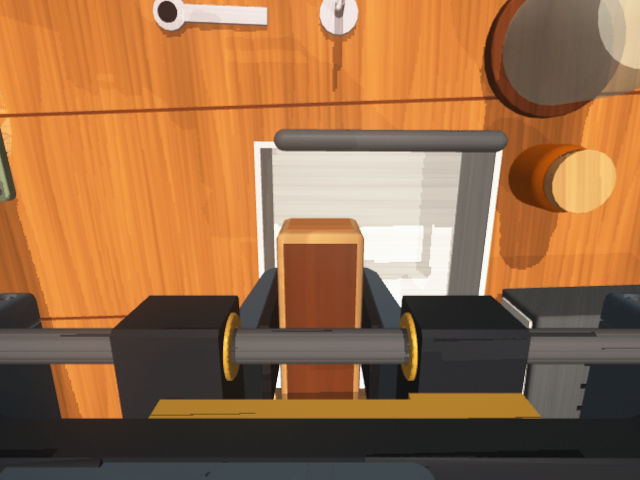

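>>> move_arm(moves=[[[6,0.1,0],0,-1],[[11,0.1,0],0,-1],[[14,0.1,0],0,-1],[[15.5,0.1,0],0,-1],[[15.5,0.1,0],0,-1],[[15.5,0.1,0],0,0],[[15.5,0.1,0],0,0],[[15.5,0.1,0],0,0],[[11,0.1,0],0,0],[[5,0.1,0],0,0],[[-1,0.1,0],0,0],[[-1,0.1,0],0,0]])

```text
time_s: 12.45
ee_pos: [495.0, -118.6, 414.9]
ee_rot: [77.0, 89.3, -15.0]
force: [-0.7, 0.4, -0.3]
gripper_width: 45.7
```

```bash
python3 - <<'E'
from h import *
blk('top7')
go((433.8,317.1,150),86.3)
cv2.imwrite("pics/w7.png",viewer.grab_frame("wrist")[:,:,::-1])
E
```

```text
block [463.1 348.2] L 72.0 W 24.0 jaw 85.4 px [175. 292.]
block [ 487.2 -126.7] L 39.0 W 28.0 jaw 179.6 px [394. 282.]
block [557.4 320.6] L 73.0 W 25.0 jaw 123.4 px [189. 249.]
t 12.5 grasp [ 494.5 -118.4  351.7] shift [ 20.07  -7.7  -43.34] turn -1.541 w 45.7 F [ 0.2  0.4 -0.5] q6 -12.8
```

View pics/w7.png

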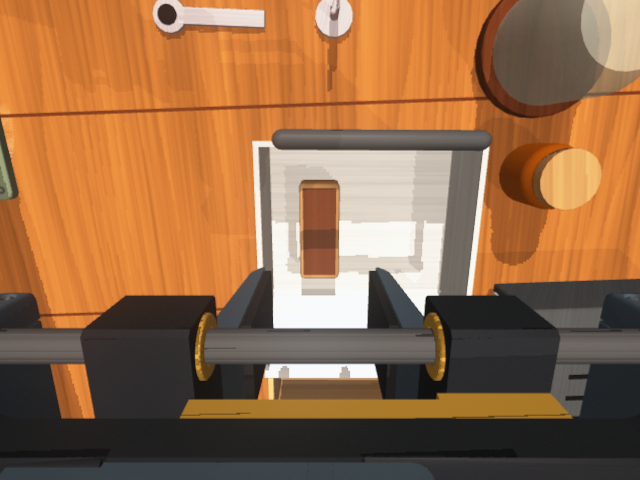

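View pics/top7.png

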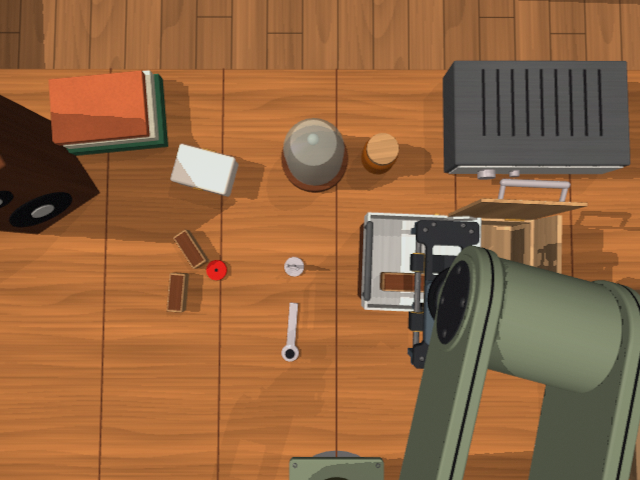

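```bash
python3 - <<'E'
from h import *
go((463.1,348.2,150),85.4)
E
```

```text
t 12.55 grasp [ 493.6 -118.2  349.6] shift [ 19.94  -4.7  -46.51] turn -1.526 w 45.6 F [-0.3 -0.9 -0.3] q6 -12.8
```

>>> move_arm(moves=[[[0,-4.7,-46.5],-1.526,0.32],[[0,-4.7,-46.5],-1.526,0.32],[[0,-4.7,-46.5],-1.526,0.32],[[0,-4.7,-46.5],-1.526,0.32],[[0,-4.7,-46.5],-1.526,0.32],[[0,-4.7,-46.5],-1.526,0.32],[[0,-4.7,-46.5],-1.526,0.32],[[0,-4.7,-46.5],-1.526,0.32],[[0,-4.7,-46.5],-1.526,0.32],[[6,-4.7,-46.5],-1.526,0.32],[[12,-4.7,-46.5],-1.526,0.32],[[18,-4.7,-46.5],-1.526,0.32],[[19.9,-4.7,-46.5],-1.526,0.32],[[19.9,-4.7,-46.5],-1.526,0.32],[[19.9,-4.7,-46.5],-1.526,0.32]])

```text
time_s: 14.42
ee_pos: [463.6, 347.6, 211.2]
ee_rot: [28.8, 89.9, 24.2]
force: [0.6, -0.6, -0.1]
gripper_width: 60.3
```

```bash
python3 - <<'E'
from h import *
go((463.1,348.2,21),85.4)
cv2.imwrite("pics/w8.png",viewer.grab_frame("wrist")[:,:,::-1])
c=viewer.get_calibration('wrist');print(proj(c,(463.1,348.2,32)))
E
```

```text
t 14.43 grasp [463.7 347.7 151.2] shift [13.02  0.04 -0.08] turn -0.001 w 60.3 F [ 0.6 -0.6 -0.1] q6 -49.6
[320.05313527 243.9536352 ]
```

View pics/w8.png

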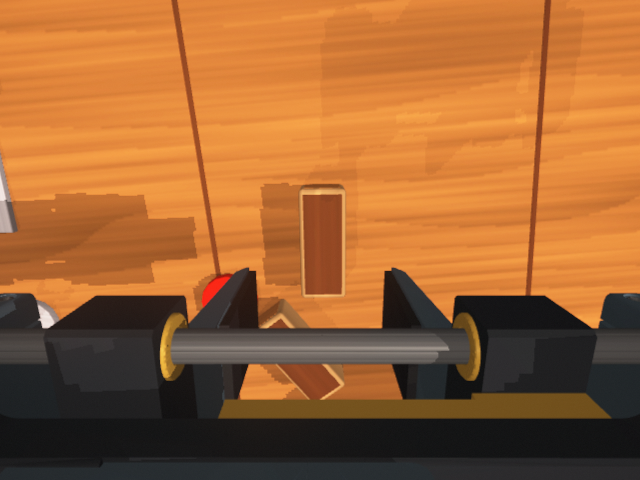

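>>> move_arm(moves=[[[5,0.05,-0.1],0,0.32],[[10,0.05,-0.1],0,0.32],[[13,0.05,-0.1],0,0.32],[[13,0.05,-0.1],0,0.32],[[13,0.05,-0.1],0,-1],[[13,0.05,-0.1],0,-1],[[13,0.05,-0.1],0,-1],[[13,0.05,-0.1],0,-1],[[13,0.05,-0.1],0,-1],[[8,0.05,-0.1],0,-1],[[2,0.05,-0.1],0,-1],[[-4,0.05,-0.1],0,-1],[[-10,0.05,-0.1],0,-1],[[-16,0.05,-0.1],0,-1],[[-19,0.05,-0.1],0,-1],[[-19,0.05,-0.1],0,-1]], force=20)

```text
time_s: 16.48
ee_pos: [462.4, 348.9, 402.3]
ee_rot: [39.1, 89.7, 34.5]
force: [0.4, -0.5, -1.2]
gripper_width: 34.0
```

```bash

python3 - <<'E'
from h import *
go(L(38,66,340),-2)
E
```

```text
t 16.48 grasp [462.7 349.1 342.3] shift [  0.14 -45.99  14.36] turn 1.526 w 34.0 F [ 0.4 -0.5 -1.2] q6 -49.5
```

>>> move_arm(moves=[[[0,-46,14.4],1.526,-1],[[0,-46,14.4],1.526,-1],[[0,-46,14.4],1.526,-1],[[0,-46,14.4],1.526,-1],[[0,-46,14.4],1.526,-1],[[0,-46,14.4],1.526,-1],[[0,-46,14.4],1.526,-1],[[0,-46,14.4],1.526,-1],[[0,-46,14.4],1.526,-1],[[0,-46,14.4],1.526,-1],[[0,-46,14.4],1.526,-1],[[0,-46,14.4],1.526,-1],[[0,-46,14.4],1.526,-1]])

```text
time_s: 18.1
ee_pos: [568.9, -120.6, 400.4]
ee_rot: [61.6, 90.0, -30.3]
force: [-0.7, -0.4, -0.0]
gripper_width: 34.3
```

```bash
python3 - <<'E'
from h import *
go(L(38,66,183),-2)
cv2.imwrite("pics/w9.png",viewer.grab_frame("wrist")[:,:,::-1])
E
```

```text
t 18.1 grasp [ 568.9 -120.6  340.4] shift [15.74  0.02  0.02] turn 0.001 w 34.3 F [-0.7 -0.4 -0. ] q6 -11.2
```

View pics/w9.png

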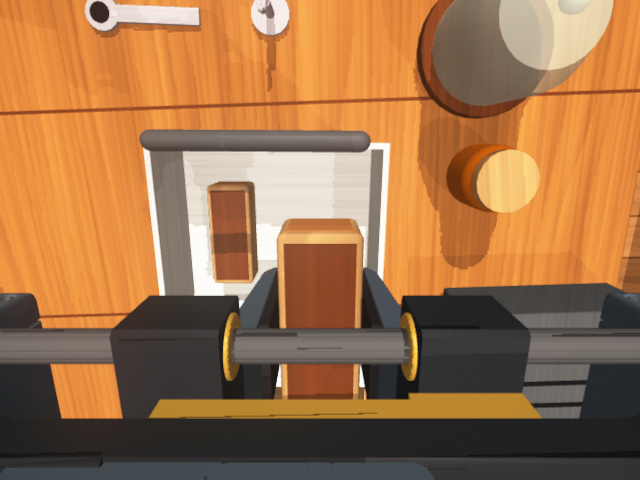

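>>> move_arm(moves=[[[6,0,0],0,-1],[[11,0,0],0,-1],[[14,0,0],0,-1],[[15.7,0,0],0,-1],[[15.7,0,0],0,-1],[[15.7,0,0],0,0],[[15.7,0,0],0,0],[[15.7,0,0],0,0],[[11,0,0],0,0],[[5,0,0],0,0],[[-1,0,0],0,0],[[-1,0,0],0,0]])

```text
time_s: 19.65
ee_pos: [570.0, -121.6, 416.5]
ee_rot: [78.6, 89.3, -13.4]
force: [-0.7, -0.1, -0.8]
gripper_width: 45.7
```

```bash
python3 - <<'E'
from h import *
blk('top10')
go((557.4,320.6,150),123.4)
cv2.imwrite("pics/w10.png",viewer.grab_frame("wrist")[:,:,::-1])
E
```

```text
block [ 487.2 -126.7] L 39.0 W 28.0 jaw 179.6 px [394. 282.]
block [ 576.3 -129.5] L 39.0 W 28.0 jaw 179.6 px [395. 240.]
block [557.4 320.7] L 73.0 W 25.0 jaw 123.4 px [189. 249.]
block [712.5  77.9] L 118.0 W 35.0 jaw 146.9 px [300. 178.]
t 19.7 grasp [ 569.6 -121.5  353. ] shift [ 20.23  -2.89 -44.17] turn 0.953 w 45.8 F [-0.1  0.3 -0. ] q6 -11.2
```

View pics/w10.png

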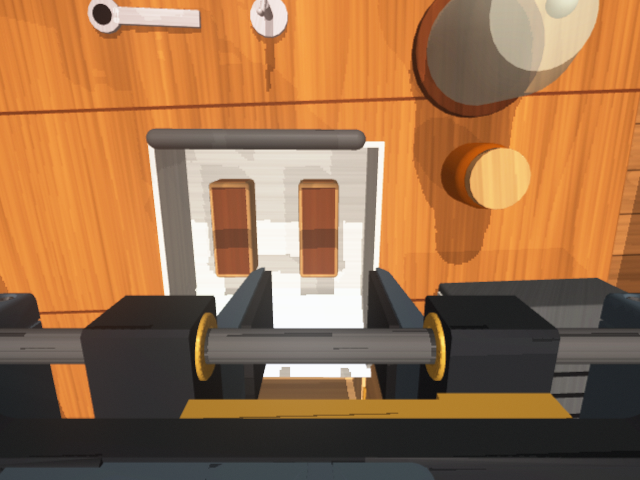

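>>> move_arm(moves=[[[0,-2.9,-44.2],0.953,0.32],[[0,-2.9,-44.2],0.953,0.32],[[0,-2.9,-44.2],0.953,0.32],[[0,-2.9,-44.2],0.953,0.32],[[0,-2.9,-44.2],0.953,0.32],[[0,-2.9,-44.2],0.953,0.32],[[0,-2.9,-44.2],0.953,0.32],[[0,-2.9,-44.2],0.953,0.32],[[0,-2.9,-44.2],0.953,0.32],[[6,-2.9,-44.2],0.953,0.32],[[12,-2.9,-44.2],0.953,0.32],[[18,-2.9,-44.2],0.953,0.32],[[20.2,-2.9,-44.2],0.953,0.32],[[20.2,-2.9,-44.2],0.953,0.32],[[20.2,-2.9,-44.2],0.953,0.32]])

```text
time_s: 21.62
ee_pos: [556.1, 320.8, 209.3]
ee_rot: [165.1, 89.9, 18.4]
force: [-0.5, -0.3, 0.3]
gripper_width: 60.1
```

```bash
python3 - <<'E'
from h import *
go((557.4,320.6,21),123.4)
cv2.imwrite("pics/w11.png",viewer.grab_frame("wrist")[:,:,::-1])
c=viewer.get_calibration('wrist');print(proj(c,(557.4,320.6,32)))
E
```

```text
t 21.62 grasp [556.2 320.9 149.3] shift [12.83  0.09 -0.07] turn -0.001 w 60.1 F [-0.5 -0.3  0.3] q6 85.6
[320.26147705 247.19500994]
```

View pics/w11.png

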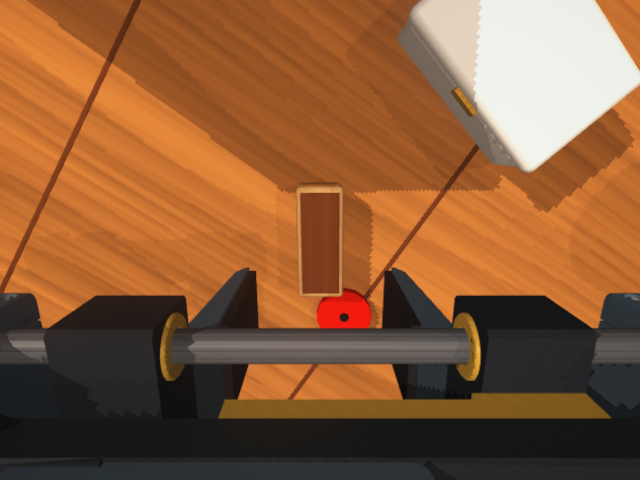

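>>> move_arm(moves=[[[5,0.05,0],0,0.32],[[10,0.05,0],0,0.32],[[12.8,0.05,0],0,0.32],[[12.8,0.05,0],0,0.32],[[12.8,0.05,0],0,-1],[[12.8,0.05,0],0,-1],[[12.8,0.05,0],0,-1],[[12.8,0.05,0],0,-1],[[12.8,0.05,0],0,-1],[[8,0.05,0],0,-1],[[2,0.05,0],0,-1],[[-4,0.05,0],0,-1],[[-10,0.05,0],0,-1],[[-16,0.05,0],0,-1],[[-19,0.05,0],0,-1],[[-19,0.05,0],0,-1]], force=20)

```text
time_s: 23.68
ee_pos: [556.1, 321.3, 400.6]
ee_rot: [175.5, 89.7, 28.9]
force: [0.6, -0.5, -1.1]
gripper_width: 33.5
```

```bash

python3 - <<'E'
from h import *
go(L(0,66,340),-2)
E
```

```text
t 23.68 grasp [556.4 321.4 340.6] shift [-0.06 35.43 26.37] turn -0.953 w 33.5 F [ 0.6 -0.5 -1.1] q6 85.6
```

>>> move_arm(moves=[[[-0.5,35.4,26.4],-0.953,-1],[[-0.5,35.4,26.4],-0.953,-1],[[-0.5,35.4,26.4],-0.953,-1],[[-0.5,35.4,26.4],-0.953,-1],[[-0.5,35.4,26.4],-0.953,-1],[[-0.5,35.4,26.4],-0.953,-1],[[-0.5,35.4,26.4],-0.953,-1],[[-0.5,35.4,26.4],-0.953,-1],[[-0.5,35.4,26.4],-0.953,-1],[[-0.5,35.4,26.4],-0.953,-1],[[-0.5,35.4,26.4],-0.953,-1],[[-0.5,35.4,26.4],-0.953,-1]])

```text
time_s: 25.18
ee_pos: [530.3, -118.7, 403.3]
ee_rot: [127.2, 90.0, 35.3]
force: [0.8, -0.0, 0.2]
gripper_width: 33.9
```

```bash
python3 - <<'E'
from h import *
go(L(0,66,209),-2)
E
```

```text
t 25.18 grasp [ 530.3 -118.7  343.3] shift [13.43  0.09  0.08] turn 0.002 w 33.9 F [ 0.8 -0.   0.2] q6 -11.9
```

>>> move_arm(moves=[[[6,0.1,0],0,-1],[[10,0.1,0],0,-1],[[13.4,0.1,0],0,-1],[[13.4,0.1,0],0,-1],[[13.4,0.1,0],0,-1],[[13.4,0.1,0],0,0],[[13.4,0.1,0],0,0],[[13.4,0.1,0],0,0],[[8,0.1,0],0,0],[[2,0.1,0],0,0],[[-2,0.1,0],0,0],[[-2,0.1,0],0,0]])

```text
time_s: 26.68
ee_pos: [531.8, -120.1, 427.1]
ee_rot: [77.8, 89.5, -14.2]
force: [-0.3, -0.1, -0.5]
gripper_width: 45.6
```

```bash
python3 - <<'E'
from h import *
blk('top12')
cv2.imwrite("pics/w12.png",viewer.grab_frame("wrist")[:,:,::-1])
cv2.imwrite("pics/s12.png",viewer.grab_frame("scene")[:,:,::-1])
go((0,0,0))
E
```

```text
block [ 487.2 -126.7] L 39.0 W 28.0 jaw 179.6 px [394. 282.]
block [ 532.  -126.8] L 42.0 W 30.0 jaw 175.9 px [394. 261.]
block [ 576.3 -129.5] L 39.0 W 28.0 jaw 179.6 px [395. 240.]
block [712.8  77.7] L 118.0 W 34.0 jaw 146.9 px [300. 178.]
t 26.82 grasp [ 530.5 -119.8  362. ] shift [ 36.32 -53.36 -10.1 ] turn 0 w 46.0 F [ 0.1  0.1 -0.1] q6 -11.9
```

View pics/w12.png

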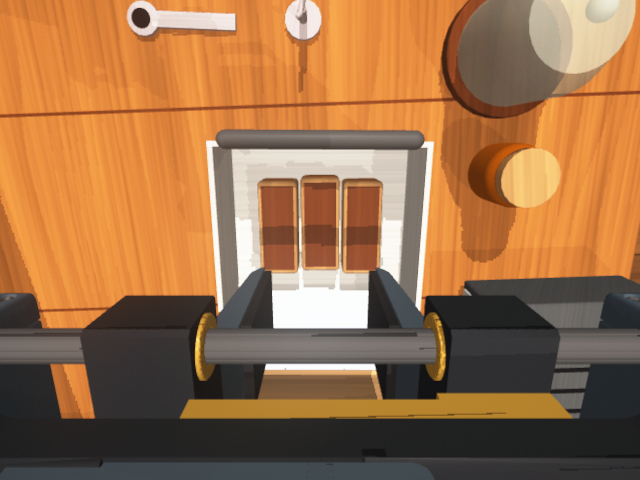

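View pics/s12.png

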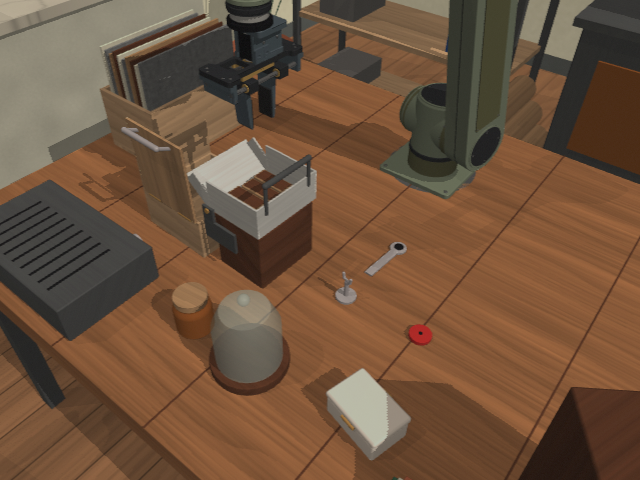

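View pics/top12.png

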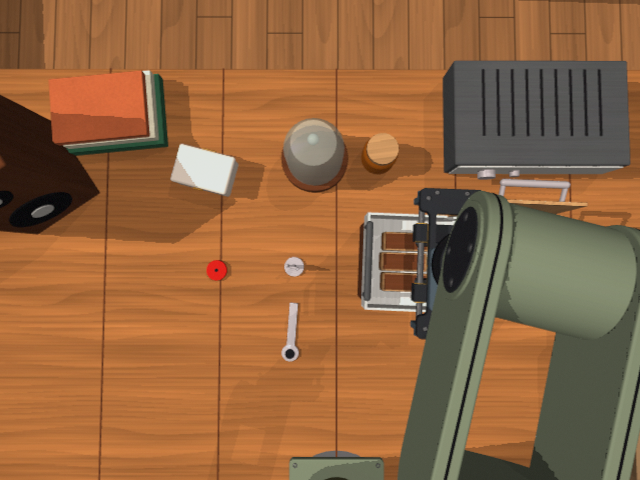

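```bash
python3 - <<'E'
from h import *
c=viewer.get_calibration('wrist')
print(onz(c,(217,140),265),onz(c,(424,139.5),265), L(0,140,265), proj(c,L(0,140,265)))
go(L(0,140,370),88)
E
```

```text
[469.19664407 -42.67320357 265.        ] [598.87712066 -46.79404461 265.        ] [533.64172497 -45.57696977 265.        ] [319.87862368 141.16669194]
t 26.82 grasp [ 530.5 -119.8  362. ] shift [-0.8   0.05 -7.43] turn 1.571 w 46.0 F [ 0.1  0.1 -0.1] q6 -11.9
```

>>> move_arm(moves=[[[-0.8,0.1,-7.5],-1.571,0],[[-0.8,0.1,-7.5],-1.571,0],[[-0.8,0.1,-7.5],-1.571,0],[[-0.8,0.1,-7.5],-1.571,0],[[-0.8,0.1,-7.5],-1.571,0],[[-0.8,0.1,-7.5],-1.571,0],[[-0.8,0.1,-7.5],-1.571,0],[[-0.8,0.1,-7.5],-1.571,0],[[-0.8,0.1,-7.5],-1.571,0],[[-0.8,0.1,-7.5],-1.571,0],[[-0.8,0.1,-7.5],-1.571,0]])

```text
time_s: 28.2
ee_pos: [534.6, -45.0, 430.3]
ee_rot: [177.4, 89.9, 175.3]
force: [-0.8, -0.5, -0.2]
gripper_width: 45.6
```

```bash
python3 - <<'E'
from h import *
go((534,-45.2,265),88)
cv2.imwrite("pics/w13.png",viewer.grab_frame("wrist")[:,:,::-1])
E
```

```text
t 28.2 grasp [534.5 -44.9 370.3] shift [10.53 -0.03 -0.03] turn -0.001 w 45.6 F [-0.8 -0.5 -0.2] q6 -94.0
```

View pics/w13.png

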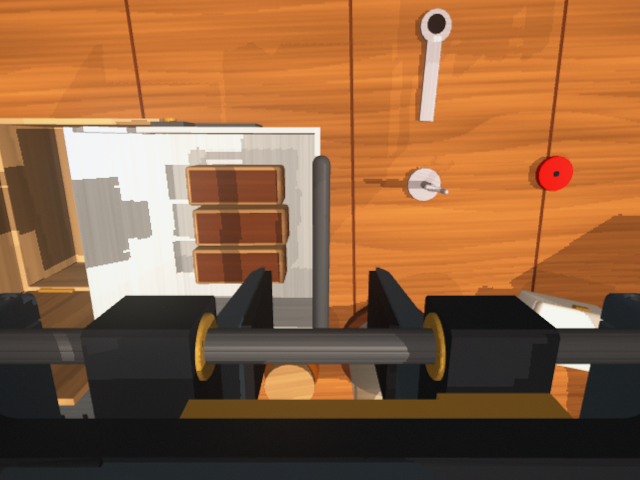

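>>> move_arm(moves=[[[5,0,0],0,0],[[9,0,0],0,0],[[10.5,0,0],0,0],[[10.5,0,0],0,0],[[10.5,0,0],0,-1],[[10.5,0,0],0,-1],[[10.5,0,0],0,-1],[[10.5,0,0],0,-1],[[10.5,0,0],0,-1]], force=25)

```text
time_s: 29.38
ee_pos: [534.9, -44.5, 326.8]
ee_rot: [45.9, 89.9, 43.9]
force: [-0.4, 2.6, 2.1]
gripper_width: 11.3
```

```bash
python3 - <<'E'
from h import *
go((534,-45.2,265),88)
for a in np.arange(0,104,5.2):
    t=np.radians(a+39.4); p=181.2*np.array([np.cos(t),np.sin(t)])-np.array([140,115])
    print('[[%.1f, %.1f, 0], 0, -1],'%(-p[1]/10,p[0]/10),end=' ')
E
```

```text
t 29.38 grasp [535.  -44.5 266.8] shift [ 0.18 -0.08 -0.09] turn -0.0 w 11.3 F [-0.4  2.6  2.1] q6 -94.0
[[-0.0, 0.0, 0], 0, -1], [[-1.2, -1.1, 0], 0, -1], [[-2.3, -2.3, 0], 0, -1], [[-3.3, -3.6, 0], 0, -1], [[-4.2, -5.0, 0], 0, -1], [[-5.0, -6.5, 0], 0, -1], [[-5.6, -8.0, 0], 0, -1], [[-6.1, -9.6, 0], 0, -1], [[-6.4, -11.2, 0], 0, -1], [[-6.6, -12.8, 0], 0, -1], [[-6.6, -14.4, 0], 0, -1], [[-6.5, -16.1, 0], 0, -1], [[-6.2, -17.7, 0], 0, -1], [[-5.8, -19.3, 0], 0, -1], [[-5.3, -20.8, 0], 0, -1], [[-4.6, -22.3, 0], 0, -1], [[-3.8, -23.8, 0], 0, -1], [[-2.8, -25.1, 0], 0, -1], [[-1.8, -26.4, 0], 0, -1], [[-0.6, -27.5, 0], 0, -1],
```

>>> move_arm(moves=[[[-1.2,-1.1,0],0,-1],[[-2.3,-2.3,0],0,-1],[[-3.3,-3.6,0],0,-1],[[-4.2,-5.0,0],0,-1],[[-5.0,-6.5,0],0,-1],[[-5.6,-8.0,0],0,-1],[[-6.1,-9.6,0],0,-1],[[-6.4,-11.2,0],0,-1],[[-6.4,-11.2,0],0,-1]])

```text
time_s: 30.5
ee_pos: [530.4, -158.1, 391.2]
ee_rot: [-75.4, 89.9, -77.5]
force: [-1.7, 2.5, 6.9]
gripper_width: 11.4
```

```bash
python3 - <<'E'
from h import *
go((534,-45.2,265),88)
cv2.imwrite("pics/s14.png",viewer.grab_frame("scene")[:,:,::-1])
E
```

```text
t 30.5 grasp [ 530.4 -158.2  331.2] shift [ 6.61 11.31 -0.05] turn -0.001 w 11.4 F [-1.7  2.5  6.9] q6 -105.7
```

View pics/s14.png

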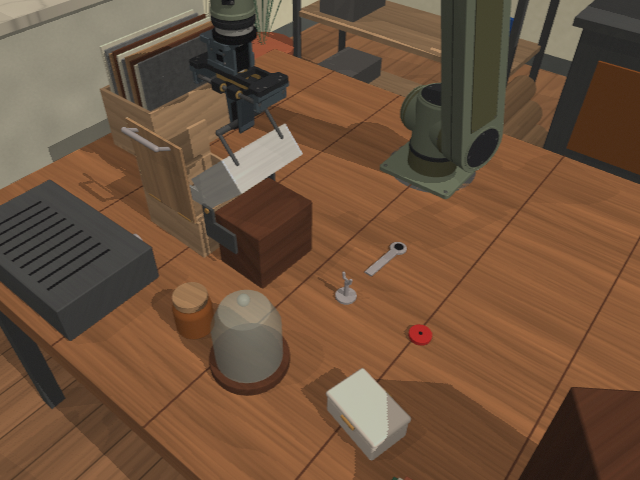

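>>> move_arm(moves=[[[-0.1,-0.8,0],0,-1],[[-0.2,-1.6,0],0,-1],[[-0.2,-2.4,0],0,-1],[[-0.2,-3.2,0],0,-1],[[-0.2,-4.0,0],0,-1],[[-0.1,-4.9,0],0,-1],[[0,-5.7,0],0,-1],[[0.2,-6.5,0],0,-1],[[0.4,-7.3,0],0,-1],[[0.6,-8.1,0],0,-1],[[0.8,-8.8,0],0,-1],[[1.1,-9.6,0],0,-1],[[1.4,-10.4,0],0,-1],[[1.8,-11.1,0],0,-1],[[2.6,-12.6,0],0,-1],[[3.6,-13.9,0],0,-1],[[4.6,-15.2,0],0,-1],[[5.8,-16.3,0],0,-1],[[6.3,-16.8,0],0,-1],[[6.3,-16.8,0],0,-1]])

```text
time_s: 33.05
ee_pos: [524.4, -325.0, 326.3]
ee_rot: [162.3, 89.9, 160.3]
force: [-4.8, 2.0, -1.0]
gripper_width: 11.2
```

>>> move_arm(moves=[[[0,0,0],0,-1],[[0.3,-0.3,0],0,-1],[[0.3,-0.3,0],0,-1],[[0.3,-0.3,0],0,-1]])

```text
time_s: 33.55
ee_pos: [524.4, -326.9, 324.0]
ee_rot: [144.4, 89.9, 142.5]
force: [-4.9, 2.3, -2.7]
gripper_width: 11.7
```

```bash
python3 - <<'E'
from h import *
go(L(0,-142,260),88)
cv2.imwrite("pics/s15.png",viewer.grab_frame("scene")[:,:,::-1])
cv2.imwrite("pics/w15.png",viewer.grab_frame("wrist")[:,:,::-1])
E
```

```text
t 33.55 grasp [ 524.2 -326.9  264. ] shift [ 0.4  -0.06  0.01] turn 0.001 w 11.7 F [-4.9  2.3 -2.7] q6 -121.0
```

View pics/s15.png

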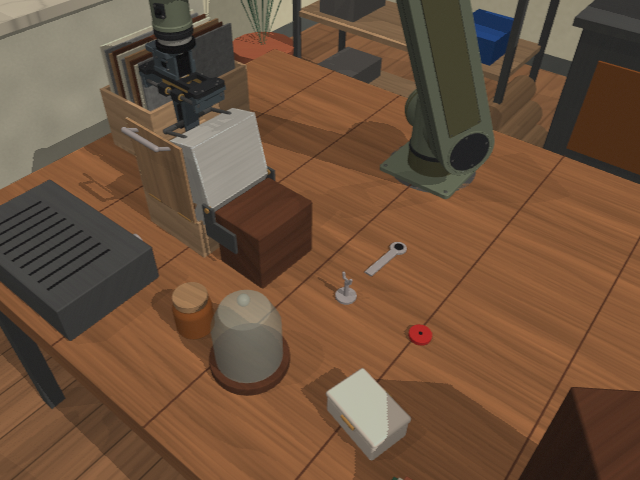

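View pics/w15.png

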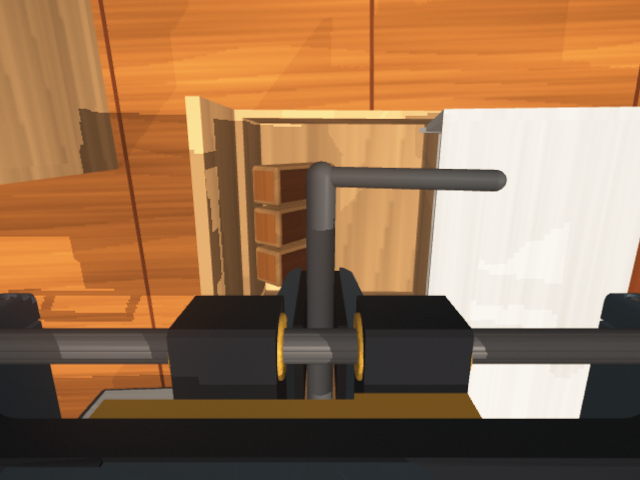

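>>> move_arm(moves=[[[-0.8,0.8,0],0,-1],[[-2.0,1.9,0],0,-1],[[-3.0,3.2,0],0,-1],[[-4.0,4.5,0],0,-1],[[-4.8,6.0,0],0,-1],[[-5.5,7.5,0],0,-1],[[-6.0,9.0,0],0,-1],[[-6.4,10.6,0],0,-1],[[-6.7,12.2,0],0,-1],[[-6.8,13.9,0],0,-1],[[-6.8,15.5,0],0,-1],[[-6.6,17.1,0],0,-1],[[-6.6,17.1,0],0,-1]])

```text
time_s: 35.28
ee_pos: [531.6, -155.2, 390.4]
ee_rot: [32.6, 89.9, 30.7]
force: [0.3, 0.4, 3.9]
gripper_width: 11.4
```

```bash
python3 - <<'E'
from h import *
go(L(0,140,265),88)
cv2.imwrite("pics/s16.png",viewer.grab_frame("scene")[:,:,::-1])
E
```

```text
t 35.27 grasp [ 531.8 -155.1  330.4] shift [ 6.55 10.95 -0.19] turn 0.002 w 11.4 F [0.3 0.4 3.9] q6 -105.6
```

View pics/s16.png

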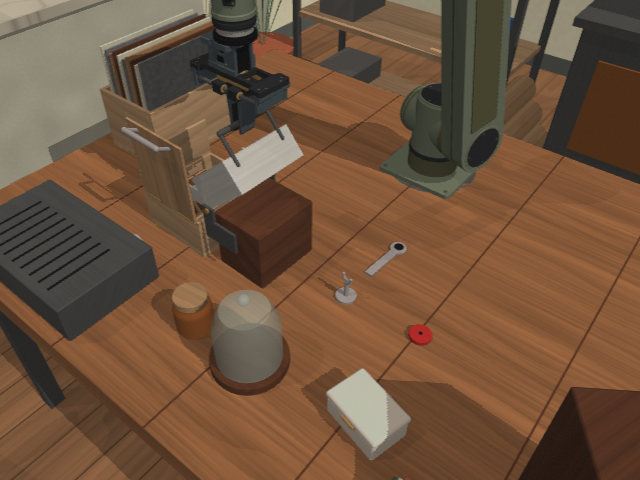

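>>> move_arm(moves=[[[0.3,1.6,0],0,-1],[[0.8,3.2,0],0,-1],[[1.4,4.7,0],0,-1],[[2.2,6.2,0],0,-1],[[3.1,7.6,0],0,-1],[[4.1,8.9,0],0,-1],[[4.6,9.5,0],0,-1],[[5.2,10.1,0],0,-1],[[5.5,10.4,0],0,-1],[[5.8,10.7,0],0,-1],[[6.1,10.9,0],0,-1],[[6.3,11.1,0],0,-1],[[6.5,11.2,0],0,-1],[[6.5,11.2,0],0,-1],[[6.5,11.2,0],0,-1]])

```text
time_s: 37.2
ee_pos: [535.4, -44.5, 325.7]
ee_rot: [9.4, 89.9, 7.4]
force: [5.9, 0.1, 5.1]
gripper_width: 11.1
```

```bash
python3 - <<'E'
from h import *
go((535,-44.5,266.8),88)
cv2.imwrite("pics/s17.png",viewer.grab_frame("scene")[:,:,::-1])
E
```

```text
t 37.2 grasp [535.5 -44.5 265.7] shift [-0.11 -0.01 -0.05] turn 0.0 w 11.1 F [5.9 0.1 5.1] q6 -94.0
```

View pics/s17.png

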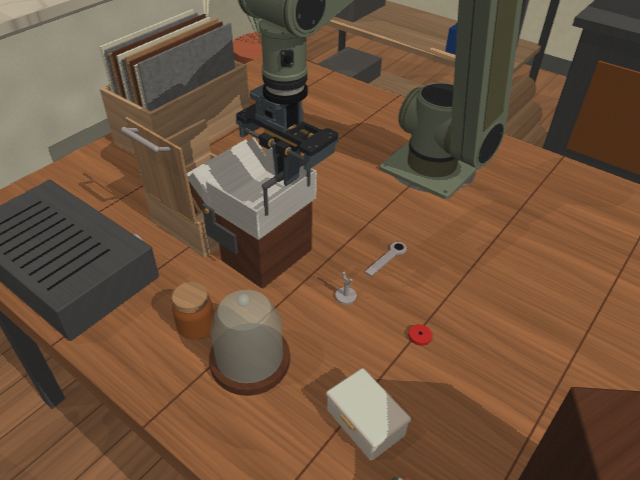

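>>> move_arm(moves=[[[0,0,0],0,0],[[0,0,0],0,0],[[0,0,0],0,0],[[-5,0,0],0,0],[[-11,0,0],0,0],[[-14,0,0],0,0],[[-14,0,0],0,0]])

```text
time_s: 38.12
ee_pos: [534.9, -45.0, 467.5]
ee_rot: [-5.6, 89.7, -7.6]
force: [-0.3, -0.2, -0.9]
gripper_width: 45.8
```

```bash
python3 - <<'E'
from h import *
go((658.5,-317.5,390),-2)
E
```

```text
t 38.12 grasp [535.1 -45.1 407.5] shift [  1.82 -26.8   13.27] turn -1.571 w 45.8 F [-0.3 -0.2 -0.9] q6 -94.0
```

>>> move_arm(moves=[[[0,-26.8,13.3],1.571,-0.45],[[0,-26.8,13.3],1.571,-0.45],[[0,-26.8,13.3],1.571,-0.45],[[0,-26.8,13.3],1.571,-0.45],[[0,-26.8,13.3],1.571,-0.45],[[0,-26.8,13.3],1.571,-0.45],[[0,-26.8,13.3],1.571,-0.45],[[0,-26.8,13.3],1.571,-0.45],[[0,-26.8,13.3],1.571,-0.45],[[1.8,-26.8,13.3],1.571,-0.45],[[1.8,-26.8,13.3],1.571,-0.45],[[1.8,-26.8,13.3],1.571,-0.45]])

```text
time_s: 39.62
ee_pos: [658.3, -317.5, 446.5]
ee_rot: [-111.5, 89.9, 156.5]
force: [0.4, 0.1, -0.3]
gripper_width: 25.4
```

```bash
python3 - <<'E'
from h import *
cv2.imwrite("pics/w18.png",viewer.grab_frame("wrist")[:,:,::-1])
blk('top18')
go((658.5,-317.5,291),-2)
c=viewer.get_calibration('wrist');print(proj(c,(658.5,-317.5,291)))
E
```

```text
block [706.6  74.4] L 105.0 W 27.0 jaw 153.4 px [302. 181.]
t 39.73 grasp [ 658.4 -317.5  387.5] shift [9.65 0.   0.  ] turn -0.0 w 25.2 F [-0.4 -0.3  0.6] q6 -24.6
[318.81106367 254.79280535]
```

View pics/w18.png

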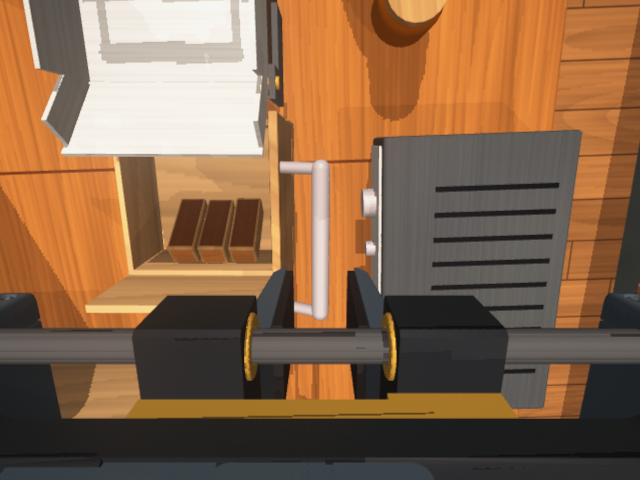

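View pics/top18.png

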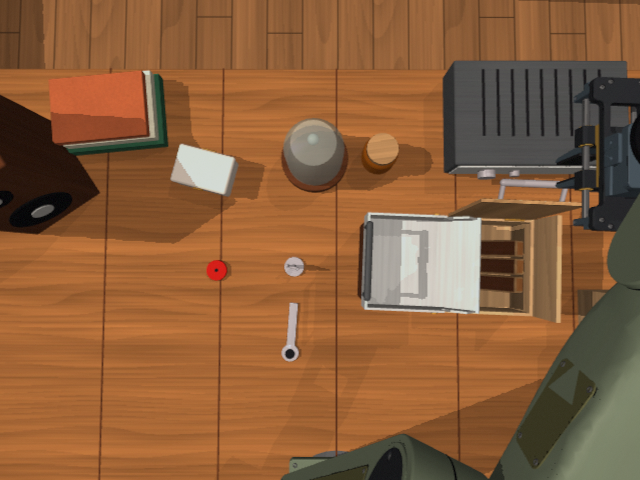

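>>> move_arm(moves=[[[5,0,0],0,-0.45],[[8,0,0],0,-0.45],[[9.6,0,0],0,-0.45],[[9.6,0,0],0,-0.45],[[9.6,0,0],0,-1],[[9.6,0,0],0,-1],[[9.6,0,0],0,-1],[[9.6,0,0],0,-1]], force=20)

```text
time_s: 40.72
ee_pos: [658.1, -317.6, 353.2]
ee_rot: [52.0, 89.9, -40.0]
force: [-2.3, -0.8, 5.9]
gripper_width: 11.3
```

```bash
python3 - <<'E'
from h import *
go((428.8,-309.2,135.5),-2)
E
```

```text
t 40.73 grasp [ 658.2 -317.7  293.2] shift [ 15.73 -22.98  -0.06] turn -0.0 w 11.3 F [-2.3 -0.8  5.9] q6 -24.6
```

>>> move_arm(moves=[[[-0.2,-1.2,0],0,-1],[[-0.4,-3.9,0],0,-1],[[-0.2,-6.5,0],0,-1],[[0.3,-9.2,0],0,-1],[[1.2,-11.7,0],0,-1],[[2.5,-14.1,0],0,-1],[[4.1,-16.3,0],0,-1],[[6.0,-18.2,0],0,-1],[[8.1,-19.9,0],0,-1],[[10.4,-21.2,0],0,-1],[[11.7,-21.8,0],0,-1],[[12.9,-22.2,0],0,-1],[[14.0,-22.6,0],0,-1],[[14.8,-22.8,0],0,-1],[[15.4,-22.9,0],0,-1],[[15.6,-22.9,0],0,-1],[[15.6,-22.9,0],0,-1]])

```text
time_s: 42.85
ee_pos: [429.1, -308.8, 194.7]
ee_rot: [-133.1, 89.9, 134.9]
force: [-2.3, 6.2, 1.0]
gripper_width: 11.3
```

```bash
python3 - <<'E'
from h import *
go((428.8,-309.2,134),-2)
cv2.imwrite("pics/s19.png",viewer.grab_frame("scene")[:,:,::-1])
E
```

```text
t 42.85 grasp [ 429.  -308.7  134.7] shift [ 0.07 -0.02  0.05] turn -0.0 w 11.3 F [-2.3  6.2  1. ] q6 -35.0
```

View pics/s19.png

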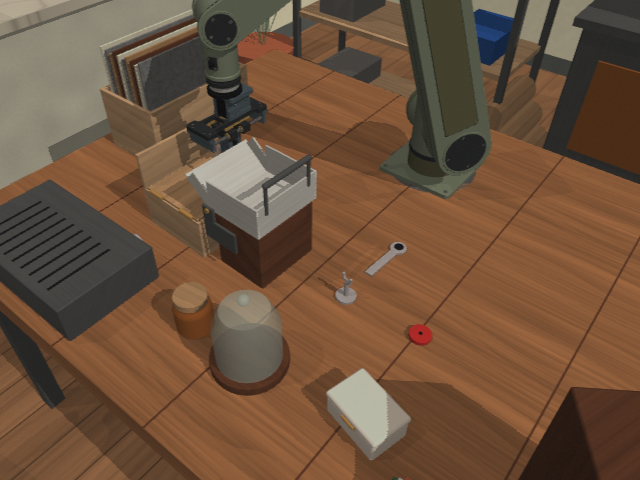

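>>> move_arm(moves=[[[0.15,0,0],0,-1],[[0.15,0,0],0,-1],[[0.15,0,0],0,0],[[0.15,0,0],0,0],[[0.15,0,0],0,0],[[-5,0,0],0,0],[[-11,0,0],0,0],[[-17,0,0],0,0],[[-20,-10,0],0,0],[[-20,-10,0],0,0],[[-20,-10,0],0,0],[[-20,-10,0],0,0]])

```text
time_s: 44.4
ee_pos: [329.9, -306.2, 395.2]
ee_rot: [59.3, 89.9, -32.7]
force: [0.1, -0.4, 0.1]
gripper_width: 45.5
```

```bash
python3 - <<'E'
from h import *
go((428.8,-309.2,134),-2)
for n in ('scene','top','wrist'): cv2.imwrite(f"pics/{n}20.png",viewer.grab_frame(n)[:,:,::-1])
a=cv2.imread('pics/top0.png').astype(int);b=cv2.imread('pics/top20.png').astype(int)
d=(abs(a-b).max(2)>25).astype(np.uint8)*255;cv2.imwrite('pics/d20.png',d)
s=cv2.imread('pics/scene20.png');cv2.imwrite('pics/s20z.png',cv2.resize(s[110:290,125:325],None,fx=3.3,fy=3.3,interpolation=2))
E
```

```text
t 44.4 grasp [ 330.  -306.2  335.2] shift [20.12  9.87 -0.06] turn -0.0 w 45.5 F [ 0.1 -0.4  0.1] q6 -42.3
```

View pics/s20z.png

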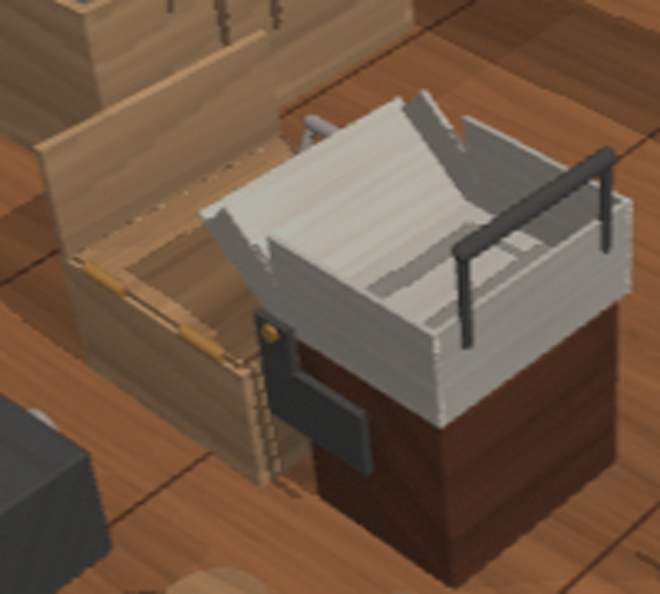

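View pics/top20.png

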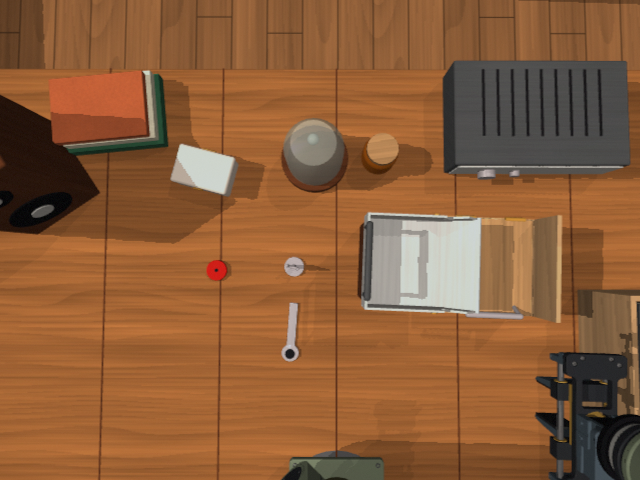

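View pics/d20.png

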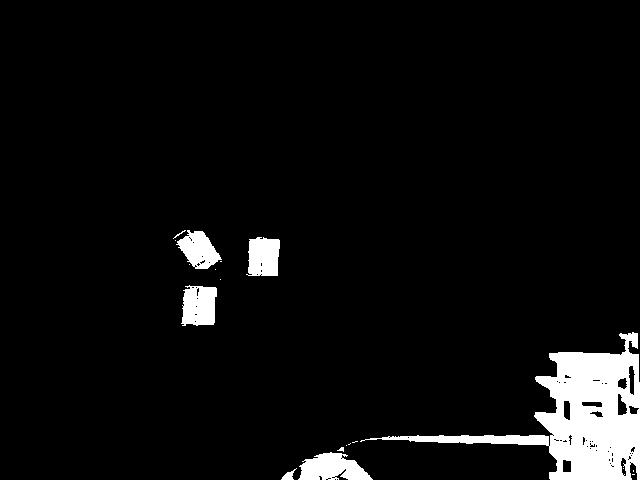

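View pics/wrist20.png

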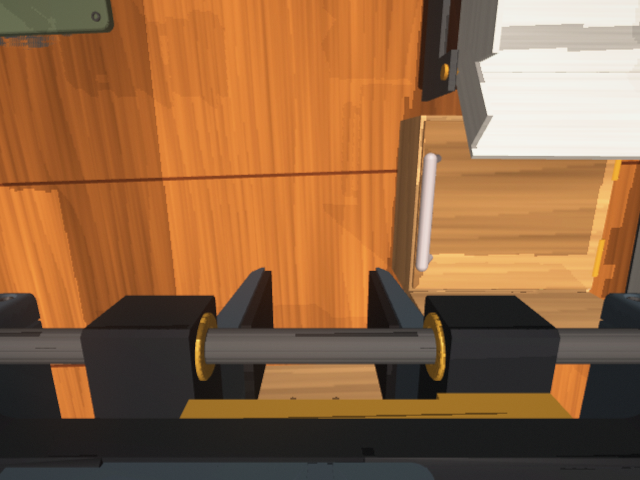

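The caddy and bystanders match the first picture. Only the offcuts have gone and the arm has moved. The flap is flat and the skip is upright.

```bash
python3 - <<'E'
from workcell import env
print(env.job_done())
E
```

```text
the job is handed in; nothing more can be done
None
```

The job is done and handed in at about 44 s of robot time. I found three offcuts on the shelf, and all three are now in the lower tier under the shut flap.

- **Order:** I lifted the flap right back and it stayed open by itself. I put all three offcuts in the skip, then tipped it by its bar to nearly full dump. I kept hold of the bar while easing the skip back upright, then shut the flap.
- **Knocked offcut:** one offcut was knocked about 4 cm aside while I was placing another. I measured it again and picked it up from its new position.
- **Last checks:** before shutting the flap, I could see all three offcuts in the tier and an empty skip. Comparing the final top picture with the first showed only the missing offcuts and the moved arm. The bystanders, skip and shut flap looked unchanged. The gripper was well clear and touching nothing.
- **Disagreements:** no check failed. My position estimates for the caddy from different views differed by about 2–3 mm, which did not affect any grip.

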